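# Load the sample shaker and start it from its home mark

### The arm

A 6-joint arm with a two-finger parallel gripper is mounted at the origin on the work surface. World frame = base frame: x ahead of the robot, y to its left, z up, the work surface at z = 0. Lengths are in mm, angles in rad, forces in N, time in s.
With the tool pointing down it reaches from about 325 to 850 mm from the base axis. Payload 15.5 kg.
Tool frame: the origin (TCP) lies at the very end of the fingers, on their centre line; the grasp point (between the pads) lies 19 mm behind it; z points along the fingers, y is the line along which they close (so a half turn about z gives the same grasp; the last joint's range is limited). The gripper opens to 91 mm and grips with 3 to 60 N. Pads are 32 mm wide; open, the fingers measure 118 mm over their backs; the gripper's body (76 mm by 178 mm) begins 60 mm behind the grasp point.
Start: joints at [1.196, 0.494, 1.345, -0, 1.302, -0.096], TCP at [171.996, 600.869, 213.915] pointing down, gripper open.
Joint ranges: [-2.91, 2.91], [-0.82, 2.16], [0.22, 2.67], [-1.22, 4.37], [0.12, 2.79], [-3.08, 3.08]. Speed limits (rad/s): [1.89, 1.89, 2.57, 3.01, 3.01, 3.01].

### API

Orientations are given as a unit quaternion [w, x, y, z].
In Python, from workcell import r gives the robot as it stands. The module is installed in compiled form; this text tells all that it offers.
- The arm moves only by the shell command python3 -m creep 'ROWS' [FORCE]. ROWS is JSON, one flat list of numbers, 5 for each row, row after row: the opening, from 0 (shut) to 1 (fully open), then the shift along the world's x, y, z in units of 0.8 m (1.0 is 0.8 m), then the turn about the world's z in units of pi rad (1.0 is pi rad). In form: [fingers, dx, dy, dz, roll, fingers, dx, dy, dz, roll, ...]. A call has 1 to 20 rows; each row is the pose to reach, as a shift and turn from the pose commanded when the call began, turning the shorter way round; what a row does not reach only later rows make up. A row lasts 1/10 s, in which the tool goes at most 50 mm and 8.59 degrees, less where a joint would pass 70% of its speed; a pose out of reach is approached as far as the arm can. A call with a number of a shift or a turn outside -1 to 1 is refused whole. A call with a gripper value outside its range is refused whole. The fingers move at their own pace and stop on an object; FORCE is the grip in N (left out, the last holds). Time passes only in rows, so rows that repeat a pose let the fingers close. It gives the time, the measured TCP pose, the force, the opening and the grip force at its end, in the units of the state.
- r.get_obs(): the state, without advancing time (a new reading comes with each control period).
- r.get_image(name): name is "scene" or "top"; returns a dict with "img" (420x560x3 uint8, red, green, blue), "fx", "fy", "cx", "cy" (pixels), "dist" ([k1, k2, p1, p2, k3] as OpenCV has them; the pictures are not rectified), "world_to_cam" (4x4, takes a point from world to camera coordinates). Camera axes: x right, y up, looking along -z (the intrinsics and any distortion apply to the point x, -y, -z); pixel columns grow to the right and rows downward; lengths in mm; the calibration is good to about 2 mm. A picture is of the moment at which its call begins. There is no depth.
- r.close_job(): hands the job in; it is judged then, once.
The state is a dict: "time_s": time; "joints": joint angles; "joint_vel": joint speeds; "joint_efforts": joint torques, N m; "position": TCP position; "eef_rot": TCP orientation; "force": force on the tool from outside, world axes, zero at the start; "torque": the same for the moment, N m; "gripper_width": finger opening in mm; "grip_force": force on a finger pad.
Only numpy, scipy, OpenCV 4.12 (cv2) and the standard library are available. Lean on these libraries where they do the work, as an engineer would, in place of code of your own. Each camera call takes 0.05 s, during which the arm holds its last target. There are 200 camera calls.

### The job

Take the used pot with the red cap out of the shaker's bay and stand it in the yellow waste tray, and stand every blue-capped sample pot from the blue mat upright on the floor of the bay. Then shut the clear lid fully and turn the drive pulley by its rim until its white mark faces the red pointer; only after all that, last, turn the black timer knob clockwise until it clicks past its detent and stays there. Leave the green-capped pot and everything else on the bench where they are.

Things in the scene. Friction and masses are not known exactly. Their poses are not given: they have to be found in the camera images.
- shaker: Grey bench shaker, 220 mm (x, front to back) by 400 mm (y), fixed. Origin at the centre of its underside on the table; its front faces -x, z up. Half of it (+y) holds the sample bay with the clear lid; the other half (-y) is a flat deck 50 mm above the table with the dark steel pulley (behind) and the black timer knob (in front).
- bay_floor (a point): Centre of the inner floor of the white sample bay, axes as the shaker's. Inside 148 mm (x) by 158 mm (y), walls 6 mm thick standing 54 mm above this floor; the floor is 21 mm above the table. Open at the top while the lid is up.
- lid (a joint): Clear lid of the bay, hinged along its far (+x) top edge: 0 = shut, grows as it opens (rad); it starts about upright (1.5 to 1.75), swings to 1.9. The stiff hinge (about 0.2 N m) keeps it wherever it is left.
- lid_hinge (a point): Middle of the lid's hinge line, at the bay's far top edge; the hinge line runs along the shaker's y. The lid plate is 160 mm long from the hinge, 170 mm wide, 8 mm thick; its underside lies in the hinge's plane.
- lid_handle (a point): Outer end of the lid's blue knob handle, 35 mm off the lid's outer face, on the lid's middle line and 130 mm from the hinge. The lid can also be pushed shut on its outer face beside the knob.
- pulley: Dark steel drive pulley, flat with upright axis, on the deck: outer diameter 110 mm, 30 mm tall, a raised rim 10 mm thick round a sunk web (22 mm below the rim's top), hub 24 mm in diameter and 8 mm below the rim's top. Origin on its axis at its underside, 53 mm above the table. It turns either way without stops and stays where it is left (about 0.12 N m of friction). The mark lies towards its own -y.
- pulley_hub (a point): Point of the shaker on the pulley's axis at the height of the top of the rim, 83 mm above the table.
- pulley_mark (a point): Middle of the white mark (4.5 mm wide) engraved across the top of the rim, 50 mm from the axis; it turns with the pulley.
- home_point (a point): Fixed point of the shaker, 50 mm from the pulley's axis, where the mark's middle lies when it faces the red pointer. The pointer is a red 16 mm tall block on the deck just outside the rim on the pulley's -y side.
- timer (a joint): Black timer knob, turns clockwise seen from above: 0 = off rest, values grow clockwise (rad). A spring detent with its hump at 0.5 rad (peak about 0.12 N m) snaps it on to the rest at 1.0 rad; the stop is at 1.15.
- timer_grip (a point): On the knob's upright axis, 84 mm above the table, middle height of its grip bar: 40 mm long, 14 mm wide, 32 mm tall (top 94 mm above the table), along the shaker's x at 0; white line at the -x end. The deck round it is at 50 mm, the knob's round skirt (42 mm diameter) reaches 64 mm.
- mat: Flat blue mat, 160 by 160 mm, 2 mm thick, fixed; the sample pots start on it. Origin at the centre of its underside. It may be on either side of the shaker.
- waste: Yellow waste tray on the other side, fixed: 160 by 160 mm outside, 30 mm tall, walls and floor 4 mm. Origin at the centre of its underside.
- waste_in (a point): Centre of the waste tray's inner floor, 4 mm above the table, axes as the tray's.
- sample1: Sample pot (two to four of the four are there): 50 g plastic pot with a blue screw cap: plain upright cylinder 36 mm in diameter and 42 mm tall, origin at the centre of its underside, z up along its axis.
- sample2: Sample pot (two to four of the four are there): 50 g plastic pot with a blue screw cap: plain upright cylinder 36 mm in diameter and 42 mm tall, origin at the centre of its underside, z up along its axis.
- sample3: Sample pot (two to four of the four are there): 50 g plastic pot with a blue screw cap: plain upright cylinder 36 mm in diameter and 42 mm tall, origin at the centre of its underside, z up along its axis.
- sample4: Sample pot (two to four of the four are there): 50 g plastic pot with a blue screw cap: plain upright cylinder 36 mm in diameter and 42 mm tall, origin at the centre of its underside, z up along its axis.
- used: Used pot, starts in the bay: 50 g plastic pot with a red screw cap: plain upright cylinder 36 mm in diameter and 42 mm tall, origin at the centre of its underside, z up along its axis.
- reagent: Bystander, leave it: 50 g plastic pot with a green screw cap: plain upright cylinder 36 mm in diameter and 42 mm tall, origin at the centre of its underside, z up along its axis. Stands just beyond the mat.
- bottle: Bystander: amber bottle, 56 mm in diameter, 130 mm tall, behind the shaker.
- bowl: Bystander: orange lidded bowl, 96 mm in diameter, 92 mm tall, behind the shaker.
- marker: Bystander: green marker pen, 120 mm long, lying along y on the table behind the shaker.
- clock: Bystander: small white clock, 70 mm wide, 55 mm tall, behind the shaker.
Things that resemble listed ones, but are neither listed nor needed, are in the scene too. Leave any brown or grey look-alike of the sample3 alone.

How it is judged:
By the outcome, as a careful person would: the job done as asked, in the order asked, and still so for the second after the job is handed in, with the robot touching nothing.
Of sample1, sample2, sample3, sample4 only 2 to 4 are there at a start; the rules pass over those that are not, and their reading is None.
At some moment in a run one of sample1, sample2, sample3, sample4 may be knocked a few centimetres aside while the robot is not near it.
It also fails if it takes over 210 s, if anything falls off the work surface, if the arm or the gripper's body presses on something with over 40 N, if the wrist force passes 120 N, or if a joint passes its speed limit or range.

## Working session

There is one attempt and no reset: what is moved stays moved. The work goes in short steps, Python scripts to look and compute and a shell command to move; the robot and the scene stay as the last step left them, time stands still between calls to the robot, and variables do not carry over. Pictures are saved under pics/ and viewed, at most 16 in all, crops included, and the job is handed in when it is done.

```bash
mkdir -p pics; cat > h.py <<'E'
import numpy as np, cv2
from workcell import r
def grab(name,fn=None):
    d=r.get_image(name)
    if fn: cv2.imwrite('pics/'+fn,d['img'][:,:,::-1])
    return d
def K(d): return np.array([[d['fx'],0,d['cx']],[0,d['fy'],d['cy']],[0,0,1.]])
def p2w(d,u,v,z):
    q=cv2.undistortPoints(np.array([[[u,v]]],float),K(d),np.array(d['dist'],float))[0,0]
    M=np.array(d['world_to_cam']);R=M[:3,:3];t=M[:3,3]
    ray=R.T@np.array([q[0],-q[1],-1.]);c=-R.T@t
    return c+ray*(z-c[2])/ray[2]
def w2p(d,P):
    P=np.atleast_2d(np.array(P,float));M=np.array(d['world_to_cam'])
    c=P@M[:3,:3].T+M[:3,3];c=c*[1,-1,-1]
    return cv2.projectPoints(c,np.zeros(3),np.zeros(3),K(d),np.array(d['dist'],float))[0][:,0]
def crop(d,u0,v0,u1,v1,s,fn):
    im=d['img'][v0:v1,u0:u1,::-1]; cv2.imwrite('pics/'+fn,cv2.resize(im,None,fx=s,fy=s,interpolation=cv2.INTER_CUBIC))
E
python3 - <<'E'
from h import *
for n in('scene','top'):
    d=grab(n,n+'0.png');M=np.array(d['world_to_cam']);print(n,-M[:3,:3].T@M[:3,3],M[2,:3],d['fx'],d['dist'])
print(r.get_obs())
E
```

```text
scene [ 977.19931022 -463.7270206  1013.43675996] [ 0.3632794  -0.39969519  0.84158887] 415.6312810917051 [-0.01276478  0.          0.          0.          0.        ]
top [ 5.07247483e+02 -8.42004138e-01  1.20313283e+03] [-0.04714812  0.02205039  0.9986445 ] 459.81629053145195 [0.00679372 0.         0.         0.         0.        ]
{'time_s': 0.1, 'joints': array([ 1.19649337e+00,  4.94182658e-01,  1.34610079e+00,  6.62130120e-06,
        1.30251909e+00, -9.54782186e-02]), 'joint_vel': array([-0.00054518, -0.00031532,  0.00046538,  0.00057577,  0.00036348,
        0.00070677]), 'joint_efforts': array([ 2.07431105e-03, -8.80239916e+01, -3.82543087e+01,  7.08872150e-02,
        4.80554730e-02,  5.09124118e-05]), 'position': array([171.86188446, 600.52125395, 213.34887756]), 'eef_rot': array([-1.43896995e-04,  1.38962054e-01,  9.90297522e-01, -5.87590758e-04]), 'force': array([ 0.01163433, -0.02948677, -0.29423341]), 'torque': array([0.01498693, 0.02325363, 0.00693352]), 'grip_force': 0.0, 'gripper_width': 90.99871961782905}
```

View pics/scene0.png

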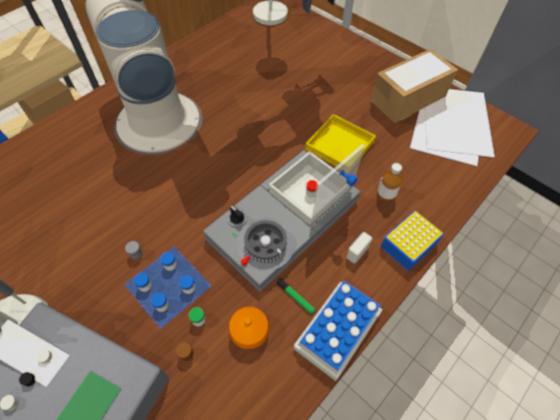

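View pics/top0.png

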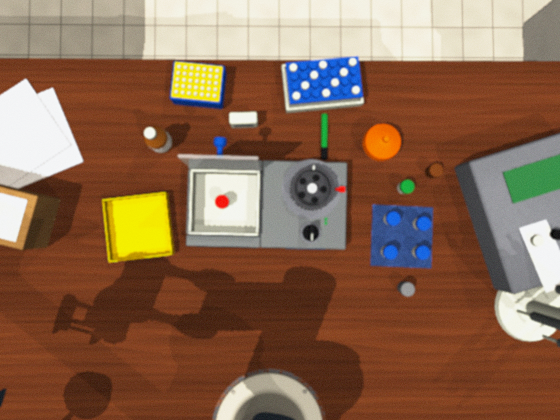

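The four blue-capped pots on the mat are in top at (394,217), (424,222), (391,251) and (423,252). Look-alikes to avoid are the green pot (406,187), brown pot (436,170) and grey pot (407,289). The red-capped used pot is at (222,201) in the bay. The waste tray is at (138,227), the knob at (311,233), and the pulley at (312,188) with its pointer at (341,189). Next, one close crop to check the choice.

```bash
python3 - <<'E'
from h import *
d=grab('top'); 
a=cv2.resize(d['img'][145:260,175:445,::-1],None,fx=2.9,fy=2.9,interpolation=cv2.INTER_CUBIC)
cv2.imwrite('pics/c1.png',a)
s=grab('scene');crop(s,190,140,370,290,4,'c2.png')
E
```

```text
(no output)
```

View pics/c1.png

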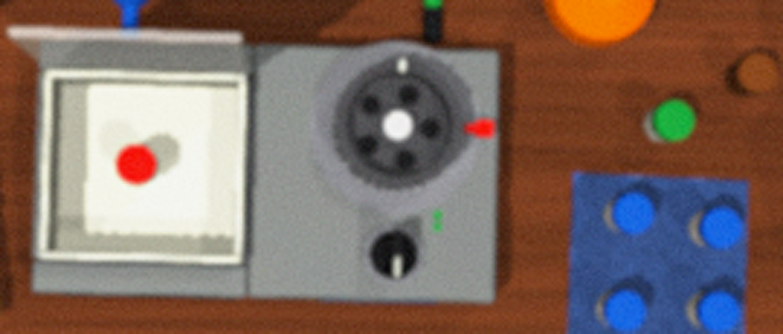

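View pics/c2.png

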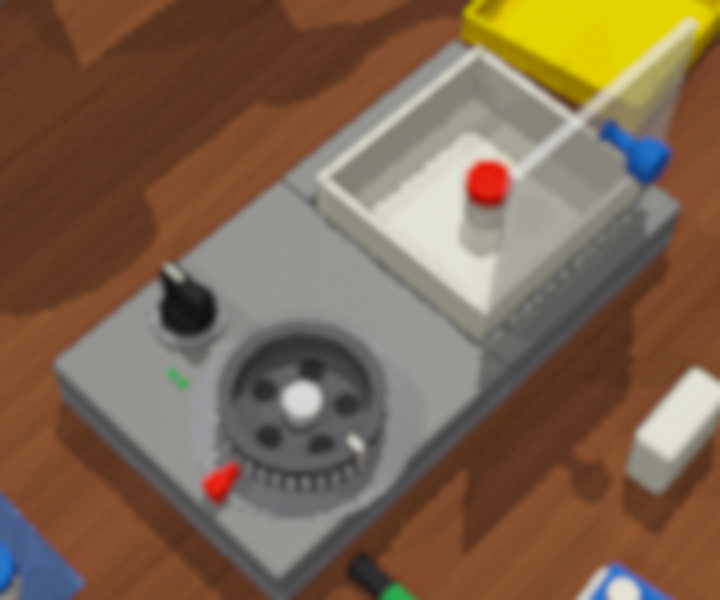

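The crops confirm the choice: four blue caps on the mat at crop (634,213), (721,229), (626,310), (718,310) and the red cap at (136,164). The pulley hub is at (398,125) with its mark at (403,65), about 90° from the pointer (484,128). The knob line points to -x at (397,265).

```bash
python3 - <<'E'
from h import *
d=grab('top')
def c(n,u,v,z): print(n,p2w(d,175+u/2.9,145+v/2.9,z).round(1))
for i,(u,v) in enumerate([(634,213),(721,229),(626,310),(718,310)]): c('s%d'%i,u,v,44)
c('used',136,164,63);c('green',674,121,42)
c('hub',398,125,75);c('mark',403,65,83);c('ptr',484,128,66);c('knob',394,253,90)
c('knobline',397,265,94)
c('cBR',495,302,50);c('cTR',497,50,50);c('BL',32,292,50)
for n,u,v in(('bayTL',47,75),('bayTR',245,75),('bayBL',42,258),('bayBR',240,260)): c(n,u,v,75)
for n,u,v in(('wTL',103,199),('wTR',165,193),('wBL',108,261),('wBR',171,256)): print(n,p2w(d,u,v,30).round(1))
E
```

```text
s0 [ 529.7 -316.7   44. ]
s1 [ 515.5 -392.9   44. ]
s2 [ 445.3 -308.3   44. ]
s3 [ 445.  -388.9   44. ]
used [572.5 115.6  63. ]
green [ 610.5 -353.8   42. ]
hub [ 604.5 -107.7   75. ]
mark [ 654.7 -111.5   83. ]
ptr [ 602.6 -182.4   66. ]
knob [ 496.  -102.2   90. ]
knobline [ 486.1 -104.3   94. ]
cBR [ 453. -193.   50.]
cTR [ 672.1 -197.1   50. ]
BL [463.4 205.7  50. ]
bayTL [647.4 189.7  75. ]
bayTR [647.3  22.2  75. ]
bayBL [492.8 193.   75. ]
bayBR [490.5  26.6  75. ]
wTL [581.5 419.2  30. ]
wTR [596.5 263.3  30. ]
wBL [425.2 404.5  30. ]
wBR [436.8 246.9  30. ]
```

```bash
cat >> h.py <<'E'
def to(x,y,z=None):
    o=r.get_obs();p=o['position'];q=o['eef_rot']
    n=q[1:3]/np.linalg.norm(q[1:3]);yd=2*n[1]*n-np.array([0,1])
    t=[x,y,p[2] if z is None else z]
    print('pos',p.round(1),'w',o['gripper_width'].round(1),'ydir',np.degrees(np.arctan2(yd[1],yd[0])).round(1)%180,'t',round(o['time_s'],1),'D',((np.array(t)-p)/800).round(4),'F',o['force'].round(1))
def blobs(d,z,lo,hi,box=None):
    hsv=cv2.cvtColor(d['img'],cv2.COLOR_RGB2HSV);m=cv2.inRange(hsv,lo,hi)
    if box: k=np.zeros_like(m);k[box[1]:box[3],box[0]:box[2]]=255;m&=k
    n,_,st,c=cv2.connectedComponentsWithStats(m)
    return [(c[i].round(1),st[i,4],p2w(d,*c[i],z).round(1)) for i in range(1,n) if st[i,4]>15]
BLUE=((102,190,140),(118,255,255));RED=((0,200,120),(6,255,255))
def pots():
    d=r.get_image('top')
    for b in blobs(d,44,*BLUE,(365,195,450,280)): print('blue',*b)
    for b in blobs(d,63,*BLUE,(190,165,258,240)): print('inbay',*b)
E
python3 -m creep '[1,0.5,-0.606,-0.08,0.082,1,0.5,-0.606,-0.08,0.082,1,0.5,-0.606,-0.08,0.082,1,0.5,-0.606,-0.08,0.082,1,0.5,-0.606,-0.08,0.082,1,0.5,-0.606,-0.08,0.082,1,0.5,-0.606,-0.08,0.082,1,0.5,-0.606,-0.08,0.082,1,0.5,-0.606,-0.08,0.082,1,0.5,-0.606,-0.08,0.082,1,0.5,-0.606,-0.08,0.082,1,0.5,-0.606,-0.08,0.082,1,0.5,-0.606,-0.08,0.082,1,0.5,-0.606,-0.08,0.082,1,0.5,-0.606,-0.08,0.082,1,0.5,-0.606,-0.08,0.082,1,0.5,-0.606,-0.08,0.082,1,0.5,-0.606,-0.08,0.082]' 20
python3 - <<'E'
from h import *
to(572.5,115.6,29);pots()
s=grab('scene','s3.png');print(blobs(s,63,*RED));print('proj of c2 cap',p2w(s,312.25,185.75,63).round(1))
E
```

```text
time_s: 2.05
position: [571.6, 116.9, 150.1]
eef_rot: [0.0, 0.01, 1.0, 0.0]
force: [-0.4, 0.6, 0.4]
gripper_width: 91.2
grip_force: 0.0Traceback (most recent call last):
  File "<stdin>", line 2, in <module>
  File "h.py", line 23, in to
    print('pos',p.round(1),'w',o['gripper_width'].round(1),'ydir',np.degrees(np.arctan2(yd[1],yd[0])).round(1)%180,'t',round(o['time_s'],1),'D',((np.array(t)-p)/800).round(4),'F',o['force'].round(1))
                               ^^^^^^^^^^^^^^^^^^^^^^^^
AttributeError: 'float' object has no attribute 'round'
```

```bash
sed -i "s/o\['gripper_width'\].round(1)/round(o['gripper_width'],1)/" h.py
python3 - <<'E'
from h import *
to(572.5,115.6,29);pots()
s=grab('scene','s3.png');print(blobs(s,63,*RED));print('proj of c2 cap',p2w(s,312.25,185.75,63).round(1))
E
```

```text
pos [571.6 116.9 150.1] w 91.2 ydir 88.9 t 2.0 D [ 0.0012 -0.0016 -0.1514] F [-0.4  0.6  0.4]
blue [393.4 218.1] 131 [ 530.7 -316.1   44. ]
blue [423.4 223. ] 167 [ 517.9 -392.5   44. ]
blue [390.5 251.8] 161 [ 445.4 -307.4   44. ]
blue [422.6 252.1] 166 [ 444.5 -388.9   44. ]
[(array([311.4, 185.5]), np.int32(71), array([577.4, 110.9,  63. ])), (array([244.7, 260.3]), np.int32(32), array([ 606.3, -181.7,   63. ]))]
proj of c2 cap [579.6 111.8  63. ]
```

View pics/s3.png

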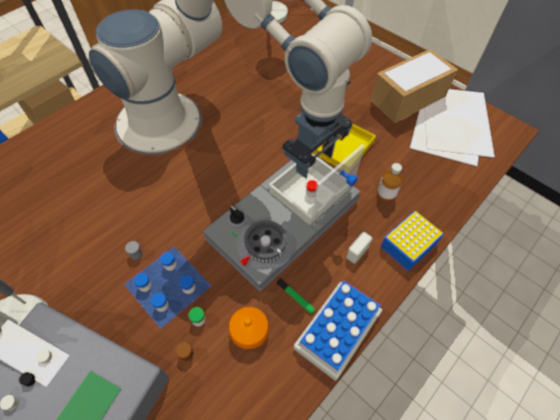

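The gripper hovers over the bay, with the red cap visible below it at (312,186), and everything else is where it was. The two cameras agree to about 5 mm, so I grasp at their mean.

```bash
python3 -m creep '[1,0.0036,-0.004,-0.06,0,1,0.0036,-0.004,-0.1,0,1,0.0036,-0.004,-0.13,0,1,0.0036,-0.004,-0.15,0,1,0.0036,-0.004,-0.15,0,0,0.0036,-0.004,-0.15,0,0,0.0036,-0.004,-0.15,0,0,0.0036,-0.004,-0.15,0,0,0.0036,-0.004,-0.15,0,0,0.0036,-0.004,-0.15,0,0,0.0036,-0.004,-0.15,0,0,0.0036,-0.004,-0.15,0,0,0.0036,-0.004,-0.15,0,0,0.0036,-0.004,-0.1,0,0,0.0036,-0.004,-0.05,0,0,0.0036,-0.004,0,0,0,0.0036,-0.004,0,0]' 20
python3 - <<'E'
from h import *
to(510,333.5,14)
E
```

```text
time_s: 3.85
position: [577.6, 113.2, 154.9]
eef_rot: [0.004, 0.011, 1.0, 0.0]
force: [0.3, 0.2, -0.5]
gripper_width: 35.7
grip_force: 20.0
pos [577.6 113.2 154.9] w 35.7 ydir 88.8 t 3.9 D [-0.0844  0.2754 -0.1762] F [ 0.3  0.2 -0.5]
```

```bash
python3 -m creep '[0,-0.02,0.06,0,0,0,-0.04,0.12,0,0,0,-0.06,0.18,0,0,0,-0.075,0.24,0,0,0,-0.081,0.276,0,0,0,-0.081,0.276,-0.04,0,0,-0.081,0.276,-0.08,0,0,-0.081,0.276,-0.12,0,0,-0.081,0.276,-0.15,0,0,-0.081,0.276,-0.165,0,0,-0.081,0.276,-0.17,0,0,-0.081,0.276,-0.17,0,0.65,-0.081,0.276,-0.17,0,0.65,-0.081,0.276,-0.17,0,0.65,-0.081,0.276,-0.17,0,0.65,-0.081,0.276,-0.17,0,0.65,-0.081,0.276,-0.12,0,0.65,-0.081,0.276,-0.06,0,0.65,-0.081,0.276,0,0,0.65,-0.081,0.276,0,0]' 20
python3 - <<'E'
from h import *
to(531,-316,12);pots()
E
```

```text
time_s: 5.85
position: [513.0, 335.3, 156.5]
eef_rot: [0.004, 0.011, 1.0, 0.002]
force: [0.5, 0.1, -1.0]
gripper_width: 59.6
grip_force: 0.0
pos [513.  335.3 156.5] w 59.6 ydir 88.8 t 5.8 D [ 0.0225 -0.8141 -0.1806] F [ 0.5  0.1 -1. ]
blue [393.3 218. ] 165 [ 531.  -315.8   44. ]
blue [423.4 223.1] 167 [ 517.8 -392.4   44. ]
blue [390.4 251.8] 165 [ 445.5 -307.1   44. ]
blue [422.5 252. ] 166 [ 444.6 -388.7   44. ]
```

```bash
python3 -m creep '[0.65,0.026,-0.812,0,0,0.65,0.026,-0.812,0,0,0.65,0.026,-0.812,0,0,0.65,0.026,-0.812,0,0,0.65,0.026,-0.812,0,0,0.65,0.026,-0.812,0,0,0.65,0.026,-0.812,0,0,0.65,0.026,-0.812,0,0,0.65,0.026,-0.812,0,0,0.65,0.026,-0.812,0,0,0.65,0.026,-0.812,0,0,0.65,0.026,-0.812,0,0,0.65,0.026,-0.812,0,0,0.65,0.026,-0.812,0,0,0.65,0.026,-0.812,0,0,0.65,0.026,-0.812,0,0,0.65,0.026,-0.812,0,0,0.65,0.026,-0.812,0,0]' 20
python3 - <<'E'
from h import *
to(531,-316,12);pots()
s=grab('scene','s4.png');print(*blobs(s,40,*BLUE,(125,245,210,320)),sep='\n');print(blobs(s,44,*RED))
E
```

```text
time_s: 7.7
position: [531.0, -314.8, 149.9]
eef_rot: [-0.0, 0.01, 1.0, 0.0]
force: [0.6, 0.3, 0.8]
gripper_width: 59.6
grip_force: 0.0
pos [ 531.  -314.8  149.9] w 59.6 ydir 88.9 t 7.7 D [ 0.     -0.0014 -0.1724] F [0.6 0.3 0.8]
blue [388.8 250.1] 104 [ 449.8 -303.3   44. ]
blue [426.7 251. ] 48 [ 447.2 -399.5   44. ]
(array([139.6, 281.3]), np.int32(84), array([ 446.9, -395.8,   40. ]))
(array([185.5, 281.5]), np.int32(124), array([ 531.1, -317.4,   40. ]))
(array([158. , 299.4]), np.int32(131), array([ 518. , -393.8,   40. ]))
[(array([340.4, 136.7]), np.int32(55), array([512.6, 328.5,  44. ])), (array([244.8, 260.3]), np.int32(31), array([ 599. , -175.8,   44. ]))]
```

View pics/s4.png

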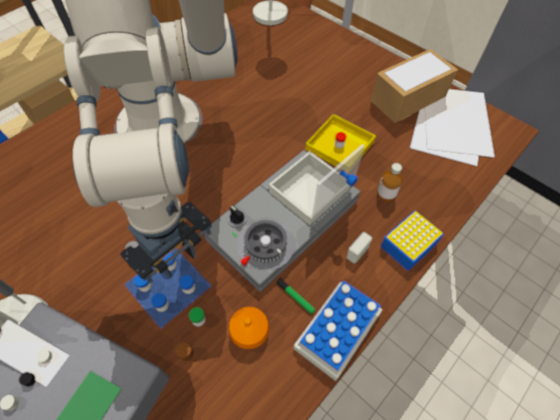

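The used pot stands upright in the waste tray (340,137). The gripper is above the near pot (186,281), and both cameras put it at (531,-316.5).

```bash
python3 -m creep '[0.65,0,-0.001,-0.05,0,0.65,0,-0.001,-0.1,0,0.65,0,-0.001,-0.15,0,0.65,0,-0.001,-0.173,0,0.65,0,-0.001,-0.173,0,0,0,-0.001,-0.173,0,0,0,-0.001,-0.173,0,0,0,-0.001,-0.173,0,0,0,-0.001,-0.173,0,0,0,-0.001,-0.173,0,0,0,-0.001,-0.173,0,0,0,-0.001,-0.12,0,0,0,-0.001,-0.06,0,0,0,-0.001,0.02,0,0,0,-0.001,0.02,0]' 20
python3 - <<'E'
from h import *
d=r.get_image('top')
c=np.array([569.5,107.9]);a=-0.023;X=np.array([np.cos(a),np.sin(a)]);Y=np.array([-np.sin(a),np.cos(a)])
for i,j in((-1,1),(-1,-1),(1,1),(1,-1)): print(i,j,(c+X*37*i+Y*36*j).round(1))
to(532,144)
E
```

```text
time_s: 9.3
position: [532.8, -318.1, 172.1]
eef_rot: [0.003, 0.011, 1.0, -0.002]
force: [0.5, -0.4, -1.0]
gripper_width: 35.4
grip_force: 20.0
-1 1 [533.3 144.7]
-1 -1 [531.7  72.8]
1 1 [607.3 143. ]
1 -1 [605.7  71.1]
pos [ 532.9 -318.1  172.1] w 35.3 ydir 88.8 t 9.3 D [-0.0011  0.5777  0.    ] F [ 0.5 -0.9  1.7]
```

```bash
python3 -m creep '[0,0.01,0.06,0,0,0,0.02,0.12,0,0,0,0.03,0.18,0,0,0,0.04,0.24,0,0,0,0.05,0.3,0,0,0,0.055,0.36,0,0,0,0.06,0.42,0,0,0,0.07,0.48,0,0,0,0.074,0.53,0,0,0,0.075,0.56,0,0,0,0.075,0.571,0,0,0,0.075,0.571,0,0,0,0.075,0.571,0,0]' 20
python3 -m creep '[0,0,0,-0.05,0,0,0,0,-0.1,0,0,0,0,-0.14,0,0,0,0,-0.16,0,0,0,0,-0.168,0,0,0,0,-0.168,0,0,0,0,-0.168,0,0.51,0,0,-0.168,0,0.51,0,0,-0.168,0,0.51,0,0,-0.168,0,0.51,0,0,-0.1,0,0.51,0,0,-0.05,0,0.51,0,0,0,0,0.51,0,0,0,0]' 20
python3 - <<'E'
from h import *
to(518,-393);pots()
s=grab('scene');crop(s,230,130,370,240,5,'c5.png');print(blobs(s,63,*BLUE,(260,150,340,225)))
E
```

```text
time_s: 10.65
position: [590.8, 139.1, 165.8]
eef_rot: [-0.0, 0.011, 1.0, -0.0]
force: [-0.9, -0.7, 0.2]
gripper_width: 35.5
grip_force: 20.0
time_s: 12.05
position: [593.7, 140.6, 171.7]
eef_rot: [0.004, 0.01, 1.0, 0.001]
force: [0.5, 0.2, 0.5]
gripper_width: 46.2
grip_force: 0.0
pos [593.7 140.6 171.7] w 46.2 ydir 88.8 t 12.1 D [-0.0946 -0.6669  0.    ] F [0.5 0.2 0.5]
blue [423.4 223.1] 167 [ 517.8 -392.4   44. ]
blue [390.4 251.8] 164 [ 445.4 -307.3   44. ]
blue [422.5 252. ] 163 [ 444.7 -388.7   44. ]
[]
```

View pics/c5.png

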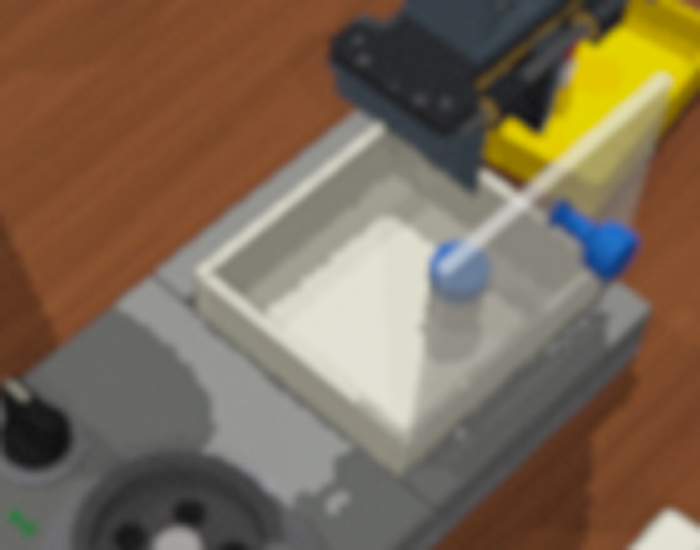

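The first pot stands upright in the bay (crop 460,270). Next is the pot at (518,-393).

```bash
python3 -m creep '[0.65,-0.01,-0.06,0,0,0.65,-0.02,-0.12,0,0,0.65,-0.03,-0.18,0,0,0.65,-0.04,-0.24,0,0,0.65,-0.05,-0.3,0,0,0.65,-0.055,-0.36,0,0,0.65,-0.06,-0.42,0,0,0.65,-0.07,-0.48,0,0,0.65,-0.08,-0.54,0,0,0.65,-0.09,-0.6,0,0,0.65,-0.091,-0.64,0,0,0.65,-0.091,-0.666,0,0,0.65,-0.091,-0.666,0,0,0.65,-0.091,-0.666,0,0]' 20
python3 - <<'E'
from h import *
to(518,-393,11.5)
s=r.get_image('scene');print(*blobs(s,40,*BLUE,(110,235,230,330)),sep='\n')
E
```

```text
time_s: 13.55
position: [517.4, -392.2, 164.4]
eef_rot: [-0.001, 0.011, 1.0, 0.001]
force: [0.2, 0.8, -0.8]
gripper_width: 59.0
grip_force: 0.0
pos [ 517.4 -392.2  164.4] w 59.0 ydir 88.7 t 13.6 D [ 0.0008 -0.001  -0.1911] F [ 0.2  0.8 -0.8]
(array([167.9, 259.2]), np.int32(79), array([ 450.6, -308.4,   40. ]))
(array([141.2, 279.9]), np.int32(128), array([ 446.7, -390.8,   40. ]))
(array([157.8, 299.3]), np.int32(135), array([ 517.6, -393.9,   40. ]))
```

```bash
python3 -m creep '[0.65,0,0,-0.05,0,0.65,0,0,-0.1,0,0.65,0,0,-0.15,0,0.65,0,0,-0.185,0,0.65,0,0,-0.193,0,0.65,0,0,-0.193,0,0,0,0,-0.193,0,0,0,0,-0.193,0,0,0,0,-0.193,0,0,0,0,-0.193,0,0,0,0,-0.193,0,0,0,0,-0.193,0,0,0,0,-0.15,0,0,0,0,-0.1,0,0,0,0,-0.05,0,0,0,0,0,0,0,0,0,0,0]' 20
python3 -m creep '[0,0.01,0.06,0,0,0,0.02,0.12,0,0,0,0.03,0.18,0,0,0,0.04,0.24,0,0,0,0.05,0.3,0,0,0,0.06,0.36,0,0,0,0.07,0.42,0,0,0,0.08,0.48,0,0,0,0.085,0.53,0,0,0,0.09,0.57,0,0,0,0.09,0.585,0,0,0,0.09,0.585,0,0,0,0.09,0.585,0,0]' 20
python3 -m creep '[0,0,0,-0.05,0,0,0,0,-0.1,0,0,0,0,-0.14,0,0,0,0,-0.16,0,0,0,0,-0.168,0,0,0,0,-0.168,0,0,0,0,-0.168,0,0.51,0,0,-0.168,0,0.51,0,0,-0.168,0,0.51,0,0,-0.168,0,0.51,0,0,-0.1,0,0.51,0,0,-0.05,0,0.51,0,0,0,0,0.51,0,0,0,0]' 20
python3 - <<'E'
from h import *
to(446,-308);pots()
E
```

```text
time_s: 15.3
position: [520.2, -394.7, 172.2]
eef_rot: [0.004, 0.011, 1.0, -0.003]
force: [0.6, -1.1, -1.0]
gripper_width: 35.7
grip_force: 20.0
time_s: 16.6
position: [589.9, 74.6, 165.8]
eef_rot: [-0.0, 0.011, 1.0, -0.0]
force: [0.1, 0.9, -0.6]
gripper_width: 35.4
grip_force: 20.0
time_s: 18.0
position: [592.9, 75.4, 171.5]
eef_rot: [0.004, 0.01, 1.0, 0.0]
force: [-0.3, 0.4, -1.4]
gripper_width: 46.3
grip_force: 0.0
pos [592.9  75.4 171.5] w 46.3 ydir 88.8 t 18.0 D [-0.1836 -0.4793  0.    ] F [-0.3  0.4 -1.4]
blue [422.6 252.1] 165 [ 444.6 -388.8   44. ]
blue [390.5 252.1] 158 [ 444.7 -307.4   44. ]
```

```bash
python3 -m creep '[0.65,-0.02,-0.05,0,0,0.65,-0.04,-0.1,0,0,0.65,-0.06,-0.15,0,0,0.65,-0.08,-0.2,0,0,0.65,-0.1,-0.25,0,0,0.65,-0.12,-0.3,0,0,0.65,-0.14,-0.35,0,0,0.65,-0.16,-0.4,0,0,0.65,-0.175,-0.45,0,0,0.65,-0.181,-0.479,0,0,0.65,-0.181,-0.479,0,0,0.65,-0.181,-0.479,0,0]' 20
python3 - <<'E'
from h import *
to(445.5,-308,11.5)
s=r.get_image('scene');print(*blobs(s,40,*BLUE,(110,235,230,330)),sep='\n');print(*blobs(s,63,*BLUE,(260,150,340,225)))
s=r.get_image('top');print(*blobs(s,63,*BLUE,(190,165,258,240)))
E
```

```text
time_s: 19.25
position: [444.7, -307.6, 165.0]
eef_rot: [-0.001, 0.011, 1.0, 0.001]
force: [0.3, 0.2, -0.4]
gripper_width: 59.0
grip_force: 0.0
pos [ 444.7 -307.6  165. ] w 59.0 ydir 88.7 t 19.2 D [ 0.001  -0.0005 -0.1919] F [ 0.3  0.2 -0.4]
(array([166.8, 258.4]), np.int32(111), array([ 446.4, -308.9,   40. ]))
(array([140.8, 279.4]), np.int32(124), array([ 444.8, -390.5,   40. ]))
(array([306.1, 197.3]), np.int32(69), array([592.8,  70. ,  63. ]))
(array([212.5, 194.5]), np.int32(111), array([590. , 138.7,  63. ])) (array([238.5, 195. ]), np.int32(105), array([588.8,  74.5,  63. ]))
```

```bash
python3 -m creep '[0.65,0,0,-0.05,0,0.65,0,0,-0.1,0,0.65,0,0,-0.15,0,0.65,0,0,-0.185,0,0.65,0,0,-0.193,0,0.65,0,0,-0.193,0,0,0,0,-0.193,0,0,0,0,-0.193,0,0,0,0,-0.193,0,0,0,0,-0.193,0,0,0,0,-0.193,0,0,0,0,-0.193,0,0,0,0,-0.15,0,0,0,0,-0.1,0,0,0,0,-0.05,0,0,0,0,0,0,0,0,0,0,0]' 20
python3 -m creep '[0,0.01,0.06,0,0,0,0.02,0.12,0,0,0,0.03,0.18,0,0,0,0.04,0.24,0,0,0,0.05,0.3,0,0,0,0.06,0.36,0,0,0,0.07,0.42,0,0,0,0.08,0.47,0,0,0,0.09,0.51,0,0,0,0.1,0.55,0,0,0,0.102,0.561,0,0,0,0.102,0.561,0,0,0,0.102,0.561,0,0]' 20
python3 -m creep '[0,0,0,-0.05,0,0,0,0,-0.1,0,0,0,0,-0.14,0,0,0,0,-0.16,0,0,0,0,-0.168,0,0,0,0,-0.168,0,0,0,0,-0.168,0,0.51,0,0,-0.168,0,0.51,0,0,-0.168,0,0.51,0,0,-0.168,0,0.51,0,0,-0.1,0,0.51,0,0,-0.05,0,0.51,0,0,0,0,0.51,0,0,0,0]' 20
python3 - <<'E'
from h import *
to(445,-390);pots()
E
```

```text
time_s: 21.05
position: [447.3, -309.7, 171.3]
eef_rot: [0.003, 0.011, 1.0, -0.003]
force: [-0.2, 0.2, -0.8]
gripper_width: 35.8
grip_force: 20.0
time_s: 22.35
position: [526.5, 140.1, 165.8]
eef_rot: [-0.0, 0.011, 1.0, -0.0]
force: [-0.2, 0.5, -0.5]
gripper_width: 35.3
grip_force: 20.0
time_s: 23.75
position: [529.5, 141.4, 171.2]
eef_rot: [0.004, 0.01, 1.0, 0.001]
force: [0.3, -0.5, -0.8]
gripper_width: 46.6
grip_force: 0.0
pos [529.5 141.4 171.2] w 46.6 ydir 88.8 t 23.8 D [-0.1057 -0.6642  0.    ] F [ 0.3 -0.5 -0.8]
blue [422.5 252.1] 165 [ 444.5 -388.6   44. ]
inbay [238.5 194.1] 86 [591.   74.5  63. ]
```

```bash
python3 -m creep '[0.65,-0.01,-0.06,0,0,0.65,-0.02,-0.12,0,0,0.65,-0.03,-0.18,0,0,0.65,-0.04,-0.24,0,0,0.65,-0.05,-0.3,0,0,0.65,-0.06,-0.36,0,0,0.65,-0.07,-0.42,0,0,0.65,-0.08,-0.48,0,0,0.65,-0.09,-0.54,0,0,0.65,-0.1,-0.6,0,0,0.65,-0.102,-0.64,0,0,0.65,-0.102,-0.663,0,0,0.65,-0.102,-0.663,0,0,0.65,-0.102,-0.663,0,0]' 20
python3 - <<'E'
from h import *
to(445,-389.5,11.5)
s=r.get_image('scene');print(*blobs(s,40,*BLUE,(110,235,230,330)),sep='\n')
s=r.get_image('top');print(*blobs(s,63,*BLUE,(190,165,258,240)))
E
```

```text
time_s: 25.2
position: [445.1, -388.5, 165.1]
eef_rot: [-0.001, 0.011, 1.0, 0.001]
force: [1.3, -0.4, -0.3]
gripper_width: 59.4
grip_force: 0.0
pos [ 445.1 -388.5  165.1] w 59.4 ydir 88.8 t 25.2 D [-1.00e-04 -1.20e-03 -1.92e-01] F [ 1.3 -0.4 -0.3]
(array([141. , 279.7]), np.int32(134), array([ 446. , -390.6,   40. ]))
(array([212.6, 194.4]), np.int32(111), array([590.2, 138.6,  63. ])) (array([238.5, 195. ]), np.int32(105), array([588.8,  74.5,  63. ])) (array([212.1, 220.3]), np.int32(116), array([526.2, 139.6,  63. ]))
```

```bash
python3 -m creep '[0.65,0,0,-0.05,0,0.65,0,0,-0.1,0,0.65,0,0,-0.15,0,0.65,0,0,-0.185,0,0.65,0,0,-0.193,0,0.65,0,0,-0.193,0,0,0,0,-0.193,0,0,0,0,-0.193,0,0,0,0,-0.193,0,0,0,0,-0.193,0,0,0,0,-0.193,0,0,0,0,-0.193,0,0,0,0,-0.15,0,0,0,0,-0.1,0,0,0,0,-0.05,0,0,0,0,0,0,0,0,0,0,0]' 20
python3 -m creep '[0,0.01,0.06,0,0,0,0.02,0.12,0,0,0,0.03,0.18,0,0,0,0.04,0.24,0,0,0,0.05,0.3,0,0,0,0.06,0.36,0,0,0,0.07,0.42,0,0,0,0.08,0.48,0,0,0,0.09,0.53,0,0,0,0.1,0.57,0,0,0,0.101,0.581,0,0,0,0.101,0.581,0,0,0,0.101,0.581,0,0]' 20
python3 -m creep '[0,0,0,-0.05,0,0,0,0,-0.1,0,0,0,0,-0.14,0,0,0,0,-0.16,0,0,0,0,-0.168,0,0,0,0,-0.168,0,0,0,0,-0.168,0,0.51,0,0,-0.168,0,0.51,0,0,-0.168,0,0.51,0,0,-0.168,0,0.51,0,0,-0.1,0,0.51,0,0,-0.05,0,0.51,0,0,0.1,0,0.51,0,0,0.2,0,0.51,0,0,0.2,0]' 20
python3 - <<'E'
from h import *
to(500,108)
s=grab('scene','s5.png');crop(s,190,110,400,270,3.75,'c6.png')
print(blobs(s,110,*BLUE,(335,165,375,200)))
t=r.get_image('top');print(blobs(t,110,*BLUE,(205,125,235,160)),blobs(t,63,*BLUE,(190,165,258,240)))
E
```

```text
time_s: 27.0
position: [447.2, -391.5, 171.6]
eef_rot: [0.003, 0.011, 1.0, -0.003]
force: [0.6, -0.3, -1.7]
gripper_width: 35.5
grip_force: 20.0
time_s: 28.3
position: [525.7, 74.5, 165.8]
eef_rot: [-0.0, 0.011, 1.0, -0.0]
force: [0.6, -0.0, -1.4]
gripper_width: 36.1
grip_force: 20.0
time_s: 29.8
position: [525.5, 75.3, 278.3]
eef_rot: [0.0, 0.011, 1.0, -0.0]
force: [1.5, -0.5, -0.0]
gripper_width: 46.6
grip_force: 0.0
pos [525.5  75.3 278.3] w 46.6 ydir 88.8 t 29.8 D [-0.0319  0.0409  0.    ] F [ 1.5 -0.5 -0. ]
[(array([349.4, 177.7]), np.int32(68), array([655.6, 173.4, 110. ]))]
[(array([219.4, 143.8]), np.int32(110), array([708., 117., 110.]))] []
```

View pics/c6.png

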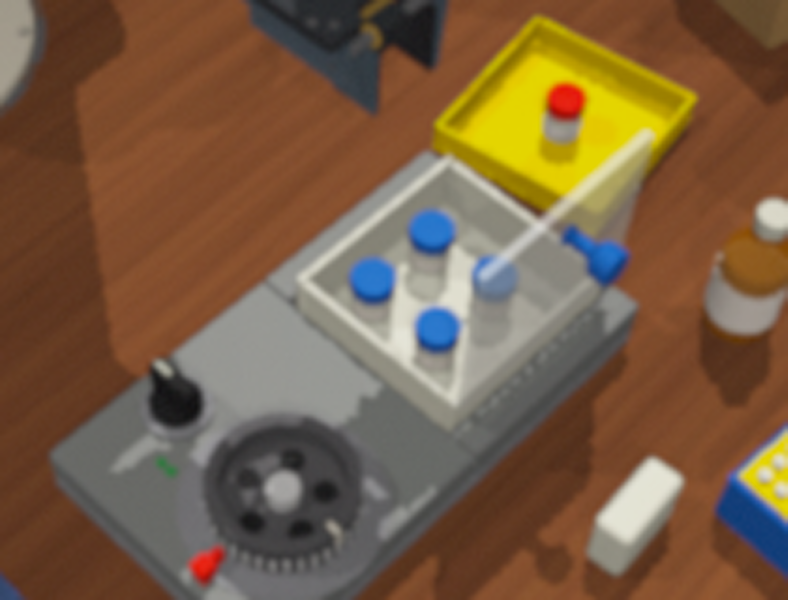

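All four pots stand upright in the bay, with caps at crop (431,230), (372,279), (437,328), (494,277). The red pot is in the tray and the lid is upright with its knob at (603,258). I'll go over and behind the lid with the fingers shut, beside the knob.

```bash
python3 -m creep '[0,0.02,0.01,0.02,0,0,0.08,0.03,0.027,0,0,0.13,0.05,0.027,0,0,0.18,0.07,0.027,0,0,0.23,0.09,0.027,0,0,0.25,0.097,0.027,0,0,0.25,0.097,0.027,0,0,0.25,0.097,0.027,0]' 20
python3 - <<'E'
from h import *
to(725,153,195)
t=r.get_image('top')
s=grab('scene');crop(s,230,70,400,210,4.2,'c7.png')
E
```

```text
time_s: 30.7
position: [725.6, 152.8, 296.8]
eef_rot: [-0.001, 0.01, 1.0, -0.0]
force: [0.2, -0.0, 0.1]
gripper_width: 0.4
grip_force: 0.0
pos [725.6 152.8 296.8] w 0.4 ydir 88.8 t 30.7 D [-0.0008  0.0002 -0.1273] F [ 0.2 -0.   0.1]
```

View pics/c7.png

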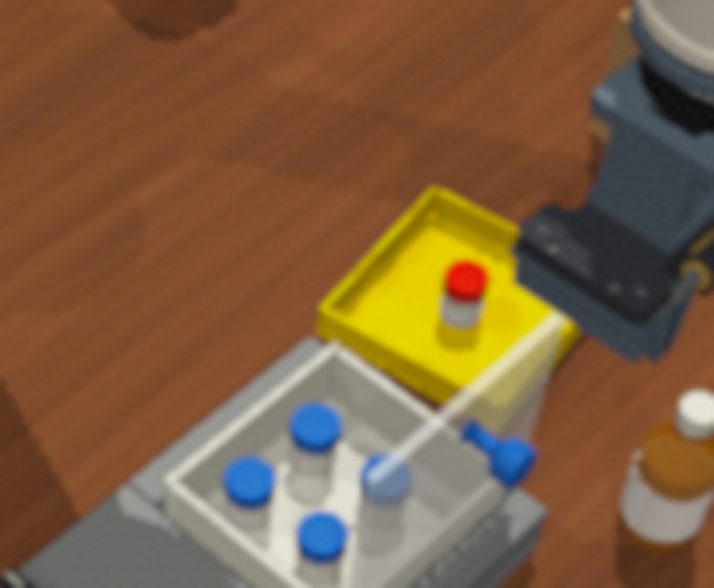

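The shut fingers are behind the lid plane at crop (640,340), clear of the knob (510,460) and the bottle. I descend and push the lid over along its arc.

```bash
python3 -m creep '[0,0,0,-0.05,0,0,0,0,-0.1,0,0,0,0,-0.13,0,0,0,0,-0.13,0,0,-0.03,0,-0.13,0,0,-0.064,0,-0.13,0,0,-0.09,0,-0.132,0,0,-0.116,0,-0.136,0,0,-0.14,0,-0.147,0,0,-0.164,0,-0.159,0,0,-0.184,0,-0.178,0,0,-0.2,0,-0.196,0,0,-0.209,0,-0.215,0,0,-0.216,0,-0.231,0,0,-0.22,0,-0.25,0,0,-0.224,0,-0.262,0,0,-0.224,0,-0.262,0]' 20
python3 - <<'E'
from h import *
to(545,153,82)
s=grab('scene');crop(s,230,90,400,230,4.2,'c8.png')
E
```

```text
time_s: 32.5
position: [546.5, 152.8, 88.2]
eef_rot: [-0.0, 0.011, 1.0, 0.0]
force: [-0.0, -0.8, -1.0]
gripper_width: 0.9
grip_force: 0.0
pos [546.5 152.8  88.2] w 0.9 ydir 88.8 t 32.5 D [-0.0019  0.0003 -0.0078] F [-0.  -0.8 -1. ]
```

View pics/c8.png

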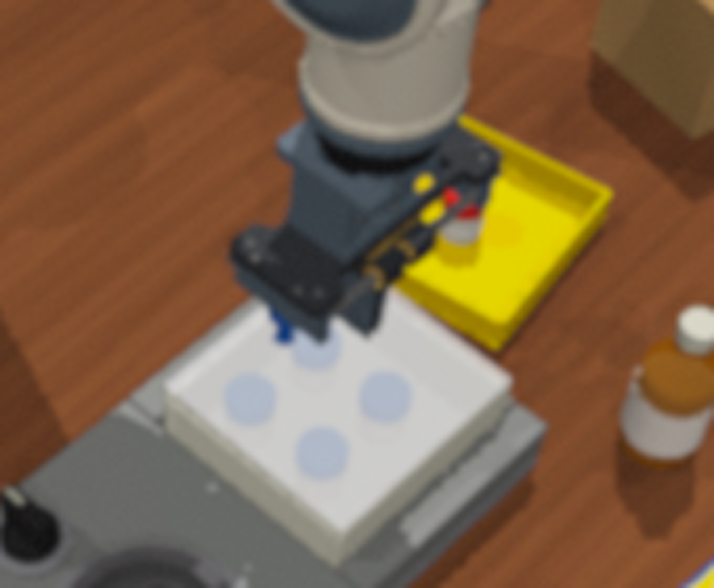

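The lid lies over the bay, nearly or fully shut, with its knob at (285,325). I press down gently to be sure.

```bash
python3 -m creep '[0,-0.005,0,-0.004,0,0,-0.01,0,-0.006,0,0,-0.01,0,-0.008,0,0,-0.01,0,-0.009,0]' 20; python3 -m creep '[0,0,0,-0.001,0,0,0,0,-0.002,0,0,0,0,-0.002,0]' 20
```

```text
time_s: 32.95
position: [539.3, 153.0, 83.1]
eef_rot: [0.001, 0.011, 1.0, 0.0]
force: [-13.4, -3.0, 54.0]
gripper_width: -0.2
grip_force: 26.8
time_s: 33.25
position: [539.3, 153.0, 82.9]
eef_rot: [0.002, 0.01, 1.0, 0.0]
force: [-17.9, -2.9, 69.2]
gripper_width: 0.4
grip_force: 34.2
```

```bash
python3 -m creep '[0,0,0,0.03,0,0,0,0,0.08,0,0,0,0,0.12,0,0.33,0.02,-0.06,0.12,0,0.33,0.04,-0.12,0.12,0,0.33,0.06,-0.18,0.12,0,0.33,0.08,-0.24,0.12,0,0.33,0.082,-0.264,0.12,0,0.33,0.082,-0.264,0.12,0,0.33,0.082,-0.264,0.12,0]' 20
python3 - <<'E'
from h import *
s=grab('scene');t=grab('top')
print('hub scene',p2w(s,265.5,240.7,75).round(1))
c=cv2.resize(s['img'][205:285,210:320,::-1],None,fx=7,fy=7,interpolation=cv2.INTER_CUBIC);cv2.imwrite('pics/c9.png',c)
to(604.5,-58,64)
E
```

```text
time_s: 34.25
position: [604.1, -58.3, 175.1]
eef_rot: [-0.0, 0.011, 1.0, 0.0]
force: [-0.1, 0.7, 0.8]
gripper_width: 30.0
grip_force: 0.0
hub scene [ 610.3 -110.    75. ]
pos [604.1 -57.3 175.2] w 30.2 ydir 88.8 t 34.4 D [ 0.0005 -0.0009 -0.139 ] F [ 0.   0.1 -0.2]
```

View pics/c9.png

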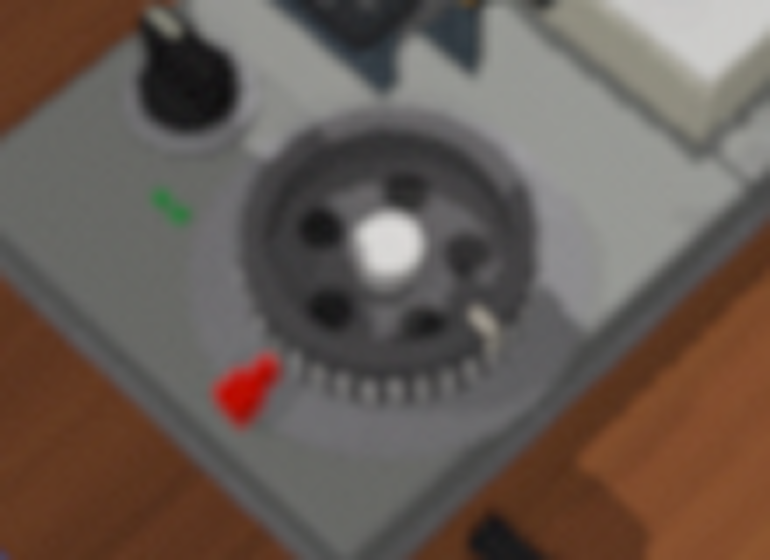

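The mark is at crop (483,320), the hub at (390,245) and the pointer at (265,370). The fingers straddle the rim's +y side, so I take the hub as the mean (607,-108.5). Going down on the rim and gripping.

```bash
python3 -m creep '[0.33,0.003,0,-0.05,0,0.33,0.003,0,-0.09,0,0.33,0.003,0,-0.12,0,0.33,0.003,0,-0.132,0,0.33,0.003,0,-0.138,0,0.33,0.003,0,-0.138,0]' 15;  python3 -m creep '[0,0,0,0,0,0,0,0,0,0,0,0,0,0,0,0,0,0,0,0,0,0,0,0,0]' 15
```

```text
time_s: 34.95
position: [607.1, -57.9, 65.1]
eef_rot: [0.0, 0.01, 1.0, -0.0]
force: [1.2, 0.9, 0.5]
gripper_width: 30.3
grip_force: 0.0
time_s: 35.45
position: [607.1, -58.4, 65.6]
eef_rot: [0.0, 0.011, 1.0, -0.0]
force: [-1.8, 1.0, 8.4]
gripper_width: 12.2
grip_force: 14.2
```

```bash
python3 -m creep '[0,0.0086,-0.0006,0,-0.044,0,0.0171,-0.0024,0,-0.088,0,0.0252,-0.0053,0,-0.132,0,0.0328,-0.0093,0,-0.176,0,0.0398,-0.0143,0,-0.22,0,0.0461,-0.0203,0,-0.264,0,0.0515,-0.027,0,-0.308,0,0.0559,-0.0345,0,-0.352,0,0.0592,-0.0424,0,-0.396,0,0.0614,-0.0508,0,-0.44,0,0.0624,-0.0594,0,-0.484,0,0.0624,-0.0594,0,-0.484,0,0.0624,-0.0594,0,-0.484]' 15
python3 - <<'E'
from h import *
to(607,-108)
s=grab('scene','s10.png');c=cv2.resize(s['img'][205:285,210:320,::-1],None,fx=7,fy=7,interpolation=cv2.INTER_CUBIC);cv2.imwrite('pics/c10.png',c)
E
```

```text
time_s: 36.75
position: [653.9, -105.8, 65.2]
eef_rot: [-0.002, 0.697, 0.717, -0.002]
force: [-18.8, 0.1, 17.6]
gripper_width: 12.1
grip_force: 15.1
pos [ 653.9 -105.8   65.2] w 12.1 ydir 1.6 t 36.8 D [-0.0586 -0.0027  0.    ] F [-18.8   0.1  17.6]
```

View pics/c10.png

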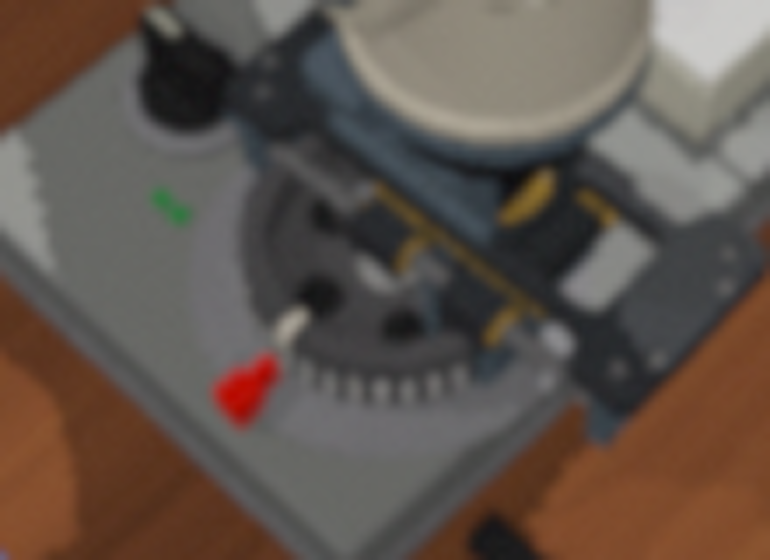

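The mark now sits at crop (292,325), just inside the pointer tip (270,365). I relieve the side load, release, lift and measure.

```bash
python3 -m creep '[0,-0.002,0,0,0,0,-0.0036,0,0,0,0.3,-0.0036,0,0,0,0.3,-0.0036,0,0,0,0.3,-0.0036,0,0,0,0.3,-0.0036,0,0.04,0,0.3,-0.0036,0,0.1,0,0.3,-0.0036,0.06,0.15,0,0.3,-0.0036,0.12,0.2,0,0.3,-0.0036,0.18,0.2,0,0.3,-0.0036,0.24,0.2,0,0.3,-0.0036,0.3,0.2,0,0.3,-0.0036,0.3,0.2,0]' 15
python3 - <<'E'
from h import *
t=grab('top');s=grab('scene')
a=cv2.resize(t['img'][155:250,270:350,::-1],None,fx=5,fy=5,interpolation=cv2.INTER_CUBIC)
b=cv2.resize(s['img'][210:285,230:300,::-1],None,fx=5.6,fy=5.6,interpolation=cv2.INTER_CUBIC)
o=np.zeros((480,800,3),np.uint8);o[:475,:400]=a;o[:b.shape[0],400:400+b.shape[1]]=b
cv2.imwrite('pics/c11.png',o)
E
```

```text
time_s: 38.1
position: [653.5, 138.8, 224.9]
eef_rot: [-0.0, 0.696, 0.718, 0.001]
force: [0.7, 0.1, -0.2]
gripper_width: 27.7
grip_force: 0.0
```

View pics/c11.png

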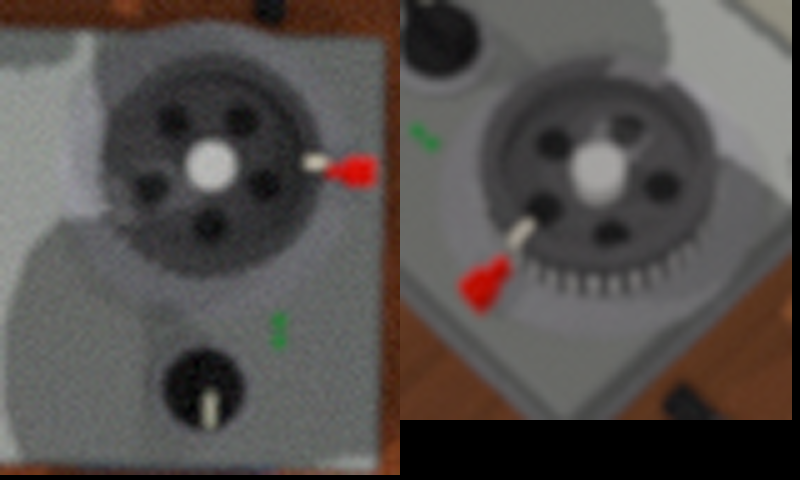

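The mark is at left (315,161) / right (521,233), next to the pointer at (352,172) / (485,280). The top view suggests it may be a few degrees past, so I compute the angle from centroids in both cameras.

```bash
python3 - <<'E'
from h import *
W=((0,0,140),(60,70,255))
for n,bx in(('top',(280,160,345,215)),('scene',(235,215,290,275))):
    d=r.get_image(n);hsv=cv2.cvtColor(d['img'],cv2.COLOR_RGB2HSV)
    def cen(u,v,w,lo):
        g=d['img'].min(2).astype(float)[v-w:v+w+1,u-w:u+w+1];g=np.clip(g-lo,0,None);Y,X=np.mgrid[v-w:v+w+1,u-w:u+w+1];return (g*X).sum()/g.sum(),(g*Y).sum()/g.sum()
    if n=='top': h=cen(312,188,6,110);m=cen(333,187,3,115)
    else: h=cen(265,240,6,120);m=cen(251,251,4,115)
    H=p2w(d,*h,75);Mk=p2w(d,*m,83);red=[b for b in blobs(d,60,*RED,bx)]
    print(n,np.round(h,1),np.round(m,1),H.round(1),Mk.round(1),'r',np.linalg.norm(Mk-H)[None].round(1),'ang',np.degrees(np.arctan2(Mk[1]-H[1],Mk[0]-H[0])).round(1))
    for b in red: print('ptr',b[0],b[2],np.degrees(np.arctan2(b[2][1]-H[1],b[2][0]-H[0])).round(1))
    # predicted home px & +-5deg given this camera's hub
    for a in(-86,-91.3,-96): q=np.radians(a);print(a,w2p(d,[H[0]+50*np.cos(q),H[1]+50*np.sin(q),83]).round(1))
E
```

```text
top [311.8 187.7] [332.7 186.9] [ 605.5 -106.5   75. ] [ 606.6 -157.2   83. ] r [51.3] ang -88.8
ptr [340.7 189. ] [ 603.4 -180.5   60. ] -91.6
-86 [[332.4 186. ]]
-91.3 [[332.4 187.8]]
-96 [[332.3 189.5]]
scene [265.1 239.6] [250.9 251.3] [ 607.4 -108.4   75. ] [ 607.5 -159.5   83. ] r [51.7] ang -89.8
ptr [244.7 260.3] [ 605.1 -180.8   60. ] -91.8
-86 [[252.2 251.8]]
-91.3 [[250.8 250.6]]
-96 [[249.7 249.6]]
```

Both cameras put the mark 2–2.8° short of the pointer line, so I regrip and turn about 2.3° more.

```bash
python3 -m creep '[0.3,0,-0.06,0,0,0.3,0,-0.12,0,0,0.3,0,-0.18,0,0,0.3,0,-0.24,0,0,0.3,0,-0.29,0,0,0.3,0,-0.3,0,0,0.3,0,-0.3,0,0,0.3,0,-0.3,-0.05,0,0.3,0,-0.3,-0.1,0,0.3,0,-0.3,-0.15,0,0.3,0,-0.3,-0.185,0,0.3,0,-0.3,-0.2,0,0.3,0,-0.3,-0.2,0,0,0,-0.3,-0.2,0,0,0,-0.3,-0.2,0,0,0,-0.3,-0.2,0,0,0,-0.3,-0.2,0]' 15
python3 -m creep '[0,0,-0.001,0,-0.005,0,0,-0.0025,0,-0.013,0,0,-0.0025,0,-0.013]' 15
python3 -m creep '[0.3,0,0,0,0,0.3,0,0,0,0,0.3,0,0,0,0,0.3,0,0,0.04,0,0.3,0,0,0.1,0,0.3,0,0.06,0.15,0,0.3,0,0.12,0.2,0,0.3,0,0.18,0.2,0,0.3,0,0.24,0.2,0,0.3,0,0.3,0.2,0,0.3,0,0.3,0.2,0]' 15
cat > m.py <<'E'
from h import *
for n in('top','scene'):
    d=r.get_image(n)
    def cen(u,v,w,lo):
        g=d['img'].min(2).astype(float)[v-w:v+w+1,u-w:u+w+1];g=np.clip(g-lo,0,None);Y,X=np.mgrid[v-w:v+w+1,u-w:u+w+1];return (g*X).sum()/g.sum(),(g*Y).sum()/g.sum()
    if n=='top': h=cen(312,188,6,110);m=cen(333,187,3,115)
    else: h=cen(265,240,6,120);m=cen(251,251,4,115)
    H=p2w(d,*h,75);Mk=p2w(d,*m,83)
    print(n,np.round(h,1),np.round(m,1),'ang',np.degrees(np.arctan2(Mk[1]-H[1],Mk[0]-H[0])).round(1))
E
python3 m.py; python3 -c "
from h import *
to(496,-102,84)"
```

```text
time_s: 40.0
position: [653.8, -105.9, 66.3]
eef_rot: [0.0, 0.697, 0.717, 0.0]
force: [-4.5, 0.5, 5.7]
gripper_width: 12.0
grip_force: 14.8
time_s: 40.3
position: [653.8, -107.8, 66.3]
eef_rot: [0.0, 0.712, 0.703, 0.0]
force: [-4.4, 0.4, 6.4]
gripper_width: 11.9
grip_force: 14.8
time_s: 41.4
position: [653.5, 136.8, 225.2]
eef_rot: [-0.0, 0.71, 0.704, 0.001]
force: [-0.4, -0.6, -0.5]
gripper_width: 27.7
grip_force: 0.0
top [311.7 187.7] [332.9 187.7] ang -90.8
scene [265.1 239.7] [250.4 250.6] ang -92.4
pos [653.7 134.4 224.8] w 27.4 ydir 179.5 t 41.5 D [-0.1972 -0.2955 -0.176 ] F [ 0.8 -1.5 -0.6]
```

The mark now reads -90.8° and -92.4° against a home of about -91.4°, so it faces the pointer. Next is the knob.

```bash
python3 - <<'E'
from h import *
t=r.get_image('top');s=grab('scene')
print(p2w(t,311.8,233.2,94).round(1),p2w(t,311.8,240.2,94).round(1),p2w(s,236,210.7,94).round(1))
a=cv2.resize(t['img'][215:255,290:335,::-1],None,fx=8,fy=8,interpolation=cv2.INTER_CUBIC)
b=cv2.resize(s['img'][195:235,215:260,::-1],None,fx=8,fy=8,interpolation=cv2.INTER_CUBIC)
cv2.imwrite('pics/c12.png',np.hstack([a,b]))
E
```

```text
[ 493.8 -104.1   94. ] [ 476.9 -104.    94. ] [ 499.3 -105.8   94. ]
```

View pics/c12.png

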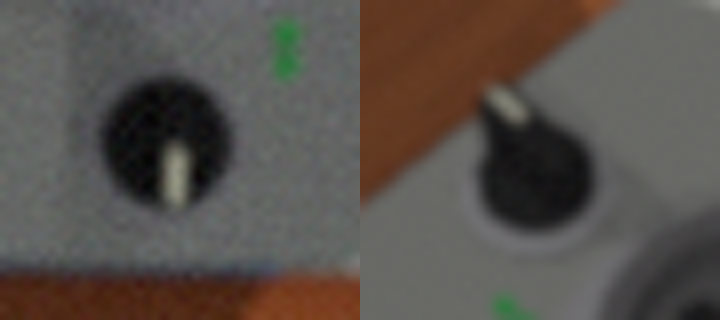

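The knob's grip bar lies along x with its line towards -x (left 175,140–205), and its centre is at about (495,-104). I go above it, closing along y.

```bash
python3 -m creep '[0.44,-0.03,-0.04,0,0.045,0.44,-0.05,-0.08,0,0.09,0.44,-0.08,-0.12,0,0.135,0.44,-0.1,-0.16,0,0.18,0.44,-0.12,-0.2,0,0.225,0.44,-0.15,-0.24,0,0.27,0.44,-0.17,-0.28,0,0.315,0.44,-0.198,-0.3,0,0.36,0.44,-0.198,-0.3,0,0.405,0.44,-0.198,-0.3,0,0.45,0.44,-0.198,-0.3,0,0.495,0.44,-0.198,-0.3,0,0.495,0.44,-0.198,-0.3,0,0.495]' 20
python3 -c "
from h import *
to(495,-104,68)"
```

```text
time_s: 42.9
position: [495.2, -108.8, 224.8]
eef_rot: [-0.0, 0.017, 1.0, -0.0]
force: [0.2, 0.3, -0.1]
gripper_width: 40.1
grip_force: 0.0
pos [ 495.2 -108.8  224.8] w 40.1 ydir 88.1 t 42.9 D [-0.0003  0.006  -0.1959] F [ 0.2  0.3 -0.1]
```

```bash
python3 -m creep '[0.44,0,0.006,-0.05,0,0.44,0,0.006,-0.1,0,0.44,0,0.006,-0.15,0,0.44,0,0.006,-0.185,0,0.44,0,0.006,-0.195,0,0.44,0,0.006,-0.195,0]' 20
python3 -m creep '[0,0,0,0,0,0,0,0,0,0,0,0,0,0,0,0,0,0,0,0,0,0,0,0,0]' 20
```

```text
time_s: 43.5
position: [495.1, -103.2, 68.2]
eef_rot: [-0.001, 0.015, 1.0, 0.0]
force: [1.4, 0.5, 0.7]
gripper_width: 40.1
grip_force: 0.0
time_s: 44.0
position: [496.1, -104.0, 69.7]
eef_rot: [0.001, 0.014, 1.0, -0.001]
force: [-3.0, -7.9, 8.4]
gripper_width: 14.1
grip_force: 20.0
```

```bash
python3 -m creep '[0,0,-0.001,0,-0.04,0,0,-0.001,0,-0.08,0,0,-0.001,0,-0.12,0,0,-0.001,0,-0.16,0,0,-0.001,0,-0.2,0,0,-0.001,0,-0.24,0,0,-0.001,0,-0.28,0,0,-0.001,0,-0.31,0,0,-0.001,0,-0.325,0,0,-0.001,0,-0.325]' 40
python3 -c "
from h import *
to(495,-104,68);print(r.get_obs()['torque'])"
```

```text
time_s: 45.0
position: [495.6, -105.0, 69.7]
eef_rot: [0.001, 0.501, 0.865, -0.001]
force: [-5.2, -10.6, 11.0]
gripper_width: 13.5
grip_force: 40.0
pos [ 495.6 -105.    69.7] w 13.5 ydir 29.8 t 45.0 D [-0.0008  0.0012 -0.0021] F [ -5.2 -10.6  11. ]
[-2.25130943  1.1704188   0.06058204]
```

Turned 58.5°. Now I release, lift straight up, retreat and check.

```bash
python3 -m creep '[0.4,0,0,0,0,0.4,0,0,0,0,0.4,0,0,0,0,0.4,0,0,0.04,0,0.4,0,0,0.1,0,0.4,0,0,0.16,0,0.4,0,0,0.2,0,0.4,-0.04,0.05,0.2,0,0.4,-0.08,0.1,0.2,0,0.4,-0.1,0.15,0.2,0,0.4,-0.12,0.2,0.2,0,0.4,-0.12,0.25,0.2,0,0.4,-0.12,0.3,0.2,0,0.4,-0.12,0.35,0.2,0,0.4,-0.12,0.4,0.2,0,0.4,-0.12,0.4,0.2,0]' 20
python3 m.py; python3 - <<'E'
from h import *
t=grab('top');s=grab('scene')
a=cv2.resize(t['img'][110:290,90:450,::-1],(800,400),interpolation=cv2.INTER_CUBIC)
b=cv2.resize(s['img'][190:290,200:300,::-1],(200,200),interpolation=cv2.INTER_CUBIC)
c=cv2.resize(s['img'][120:230,260:400,::-1],(255,200),interpolation=cv2.INTER_CUBIC)
e=cv2.resize(t['img'][215:255,290:335,::-1],(225,200),interpolation=cv2.INTER_CUBIC)
o=np.zeros((600,800,3),np.uint8);o[:400]=a;o[400:,:200]=b;o[400:,200:455]=c;o[400:,455:680]=e
cv2.imwrite('pics/c13.png',o);to(0,0)
E
```

```text
time_s: 46.6
position: [399.3, 220.0, 228.8]
eef_rot: [-0.0, 0.499, 0.867, 0.001]
force: [0.8, -0.9, 0.0]
gripper_width: 36.3
grip_force: 0.0
top [312.6 187.4] [332.8 187.8] ang -92.1
scene [264.7 240.5] [250.5 250.4] ang -93.7
pos [399.3 215.5 228.6] w 36.5 ydir 29.9 t 46.8 D [-0.4991 -0.2694  0.    ] F [ 0.6 -0.9 -0. ]
```

View pics/c13.png

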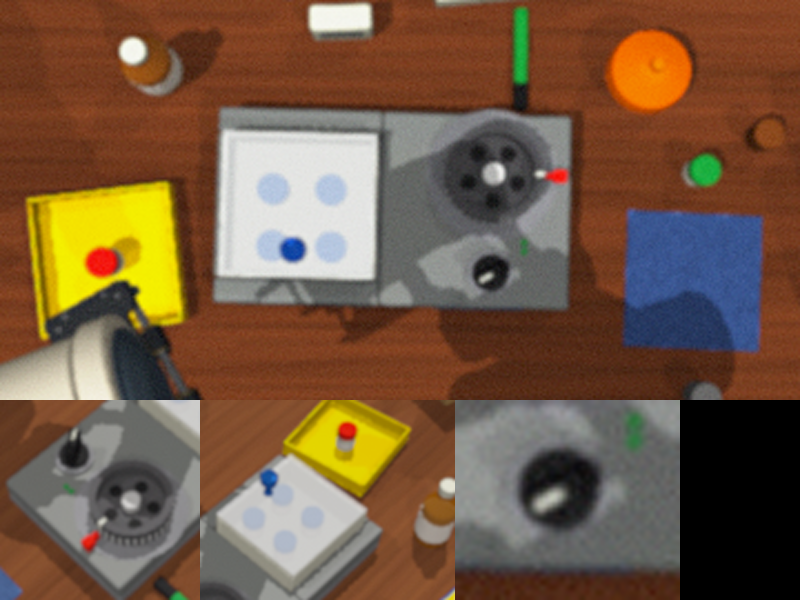

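Everything is in place: the lid is shut over four pots, the red pot is in the tray, and the mark (540,174) is at the pointer (557,176). The knob line has turned about 57° clockwise (545,500). The green, brown and grey pots are where they were and the arm is clear.

```bash
python3 -c "
from workcell import r
print(r.close_job())"
```

```text
the job is handed in; nothing more can be done
None
```

The job is done and handed in at about 47 s: the used pot is in the waste tray, all four blue-capped pots stand in the bay, the lid is shut, the mark faces the pointer to within about 1°, and the timer was turned last, past its detent; no verdict came back.

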